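# Lay out the pellet-making instruments in the kit tray

### The job

Three instruments wait on the sloping stand: a flat-bladed spatula, a needle probe and tweezers. Lay them flat in the kit tray in their order of use, counted from the tray's carrying handle: spatula, then probe, then tweezers, one to a lane, each with its butt end (on the tweezers the joined end) slid gently, without ramming, against the sliding shoe at its lane's end until that shoe is fully in (push it with the instrument, not with the fingers), and its working end pointing away from the shoe. Leave the mortar, jar and pen that stand between as they are.

Things in the scene. Friction and masses are not known exactly. Their poses are not given: they have to be found in the camera images.
- stand: Fixed grey stand, base plate 150 x 140 mm, 145 mm high at the back. Origin: centre of the underside; x level, from low front to high back; y left, z up. Its bed (lanes as in the tray) rises towards +x at 28 degrees; the end wall, at the low front, stops the butt ends. Which instrument lies in which lane changes.
- stand_place2 (a point): Stand's middle lane: the point where its sloping floor meets the end wall's face, at x = -60, y = 0, z = 75 mm in the stand's frame; axes as the stand's (level). The neighbour lanes lie 46 mm to either side in y. The instruments start with the butt against this wall, underside on the sloping floor.
- tray: Fixed level aluminium tray 138 x 134 mm, lane floor 18 mm above the bench. Origin: centre of the underside; x along the lanes away from the end wall (on the robot's side), y towards the carrying handle, a bar loop 30 mm out from the +y side; z up. Three lanes 46 mm apart, 26 mm wide between blocks 8 mm high; end wall 8 mm high (14 mm on the stand).
- tray_place1 (a point): Tray lane 1 (for the spatula), next to the handle: where the lane's floor meets the end wall's face, mid-width; axes as the tray's. On tray and stand alike an open finger trough crosses all lanes 38 to 106 mm from that face, 13 mm deep below the lane floor, no blocks in it; the floor ends at 130 mm and tips may stick out.
- tray_place2 (a point): Tray lane 2 counted from the handle (the middle one), for the probe: the point where the lane's floor meets the face of the end wall, in the middle of the lane's width; axes as the tray's.
- tray_place3 (a point): Tray lane 3 counted from the handle (farthest from the handle), for the tweezers: the point where the lane's floor meets the face of the end wall, in the middle of the lane's width; axes as the tray's.
- shoe1 (a joint): Shoe in the tray's lane 1 (for the spatula): reads 0 when out, 0.006 m fully in; slides towards the end wall against 3 N of friction, then stops dead, and stays where left. The three shoes, black, 22 mm wide, 8 mm high, sit under one dark stop bar across the tray, 15 mm high, fixed by two black thumb screws (20 mm high).
- shoe2 (a joint): Shoe in the tray's lane 2 (for the probe): reads 0 when out, 0.006 m fully in; slides towards the end wall against 3 N of friction, then stops dead, and stays where left. The stop bar is clamped at an unmeasured place: the faces of the shoes, when out, stand anywhere from 14 to 26 mm from the end wall's face, all alike; find them by touch.
- shoe3 (a joint): Shoe in the tray's lane 3 (for the tweezers): reads 0 when out, 0.006 m fully in; slides towards the end wall against 3 N of friction, then stops dead, and stays where left. Over 28 N between instrument and shoe counts as ramming; a slow push that is stopped at 6 to 10 N is ample.
- spatula: Loose steel spatula, 158 mm long, 40 g: square handle 9 x 9 mm, 115 mm long, then a flat blade 13 mm wide, 2 mm thick. Origin: on its underside (handle's underside), 63 mm from the butt end; y along the length towards the butt end, so the blade is at -y; z up out of the lane. Grip any of the three about 56 mm from the butt.
- probe: Loose steel needle probe, 155 mm long, 30 g: square handle 9 x 9 mm, 115 mm long, with dark rings near its front, then a thin needle. Origin: on its underside, 63 mm from the butt end; y along the length towards the butt end, needle at -y; z up out of the lane.
- tweezers: Loose steel tweezers, 125 mm long, 8 mm wide, 10 mm high as they lie, 25 g, the two arms side by side and rigid. Origin: on the underside, 63 mm from the joined (butt) end; y along the length towards the butt end, tips at -y; z up out of the lane.
- spatula_butt (a point): Centre of the butt end face of the spatula, 4.5 mm above its underside; axes as the spatula's.
- probe_butt (a point): Centre of the butt end face of the probe, 4.5 mm above its underside; axes as the probe's.
- tweezers_butt (a point): Centre of the butt end face of the tweezers, 4.5 mm above its underside; axes as the tweezers's.
- mortar: Loose bystander: stone mortar bowl, 80 mm across, 25 mm high, standing in front between stand and tray. Origin: centre of the underside.
- jar_kcl: Loose bystander: white screw-top jar, 45 mm across, 56 mm high, at the back between stand and tray. Origin: centre of the underside.
- pen: Loose bystander: blue pen, 138 mm long, 10 mm thick, lying between stand and tray, pointing roughly away from the robot. Origin: its underside at mid-length; y along it.

How it is judged:
By the outcome, as a careful person would: the job done as asked, in the order asked, and still so for the second after the job is handed in, with the robot touching nothing.
It also fails if it takes over 69 s, if anything falls off the work surface, if the arm or the gripper's body presses on something with over 40 N, if the wrist force passes 120 N, or if a joint passes its speed limit or range.

### The arm

A 7-joint arm with a two-finger parallel gripper is mounted at the origin on a cart in front of the work surface, level with it; the furniture and walls round the work are solid. World frame = base frame: x ahead of the robot, y to its left, z up, the work surface at z = 0. Lengths are in m, angles in rad, forces in N, time in s.
With the tool pointing down it reaches from about 0.425 to 1.025 m from the base axis. Payload 9.4 kg.
Tool frame: the origin (TCP) lies on the front face of the gripper's body, between the roots of the fingers; the fingertips stand 84 mm ahead of it and the grasp point (between the pads) lies 65 mm ahead of it; z points along the fingers, y is the line along which they close (so a half turn about z gives the same grasp; the last joint's range is limited). The gripper opens to 93 mm and grips with 3 to 60 N. Pads are 15 mm wide; open, the fingers measure 128 mm over their backs; the gripper's body (75 mm by 188 mm) begins 65 mm behind the grasp point.
Start: joints at [-1.191, 0.599, -0.003, 1.599, 0.002, 0.943, -0.08], TCP at [0.32, 0.651, 0.303] pointing down, gripper open.
Joint ranges: [-2.57, 2.57], [-0.35, 1.97], [-1.29, 1.29], [0.11, 2.56], [-1.05, 4.19], [0.11, 1.86], [-2.63, 2.63]. Speed limits (rad/s): [2.22, 2.22, 3.01, 3.01, 3.14, 3.14, 3.14].

### API

Orientations are given as a unit quaternion [x, y, z, w].
In Python, from rig import arm gives the robot as it stands.
- The arm moves only by the shell command python3 drive.py [FORCE], which reads ROWS from standard input. ROWS is a JSON list of rows, 1 to 10 of them, each of 7 numbers: a rotation vector rx, ry, rz in rad, then dx, dy, dz in shares of the most that a row can go, 1 being 62.5 mm, then the opening from 0.0 (shut) to 1.0 (fully open); each row shifts and turns the commanded pose from where the row before left it, along the tool's axes as they then stand; what a row does not reach is not made up. A row lasts 1/8 s, in which the tool goes at most 0.0625 m and 0.188 rad, less where a joint would pass 70% of its speed; a pose out of reach is approached as far as the arm can. The fingers move at their own pace and stop on an object; FORCE is the grip in N (left out, the last holds). Time passes only in rows, so rows that do not move let the fingers close. It prints the time, the measured TCP pose, the force, the opening and the grip force at its end. Input that does not fit is refused with a message, and nothing moves.
- arm.sense(): the state, without advancing time (a new reading comes with each control period).
- arm.get_image(name): name is "scene" or "top"; returns a dict with "image" (400x640x3 uint8, red, green, blue), "vfov" (degrees; the focal length in pixels is half the picture's height over the tangent of half this angle, whatever the lens; pixels are square), "cx", "cy" (the principal point, pixels), "distortion" ([k1, k2, p1, p2, k3] as OpenCV has them; the pictures are not rectified), "rvec" (rotation vector, rad) and "tvec" (3), from world to camera coordinates, as OpenCV has them. Camera axes: x right, y down, z forward; pixel columns grow to the right and rows downward; lengths in m; the calibration is good to about 2 mm. A picture is of the moment at which its call begins. There is no depth.
- arm.job_done(): hands the job in; it is judged then, once.
The state is a dict: "t": time; "q": joint angles; "dq": joint speeds; "effort": joint torques, N m; "eef_pos": TCP position; "tool_rot": TCP orientation; "force": force on the tool from outside, world axes, zero at the start; "ft_torque": the same for the moment, N m; "width": opening from 0.0 (shut) to 1.0 (fully open); "finger_force": force on a finger pad.
Only numpy, scipy, OpenCV 4.12 (cv2) and the standard library are available. Lean on these libraries where they do the work, as an engineer would, in place of code of your own. Each camera call takes 0.05 s, during which the arm holds its last target. There are 200 camera calls.

## Working session

There is one attempt and no reset: what is moved stays moved. The work goes in short steps, Python scripts to look and compute and a shell command to move; the robot and the scene stay as the last step left them, time stands still between calls to the robot, and variables do not carry over. Pictures are saved under pics/ and viewed, at most 10 in all, crops included, and the job is handed in when it is done.

```bash
ls; mkdir -p pics; python3 - <<'E'
from rig import arm
import cv2
for n in("scene","top"):
    d=arm.get_image(n); cv2.imwrite(f"pics/{n}0.png",d["image"][:,:,::-1])
    print({k:v for k,v in d.items() if k!="image"})
print(arm.sense())
E
```

```text
drive.py
pics
rig.py
{'vfov': 43.51742040751018, 'cx': 327.0205946072951, 'cy': 196.2718795731755, 'distortion': array([-0.01034929,  0.        ,  0.        ,  0.        ,  0.        ]), 'rvec': array([ 2.00704021, -1.05992526,  0.53481453]), 'tvec': array([-0.30414216,  0.33213173,  0.67432971])}
{'vfov': 53.734936082071705, 'cx': 324.753584947205, 'cy': 202.11445892105743, 'distortion': array([0.02525134, 0.        , 0.        , 0.        , 0.        ]), 'rvec': array([ 2.14034056, -2.19646469,  0.1401143 ]), 'tvec': array([-0.00527662,  0.54355228,  0.90451781])}
{'t': 0.1, 'q': array([-1.19074297,  0.60006667, -0.00252696,  1.5999746 ,  0.00178091,
        0.94288264, -0.07981192]), 'dq': array([-0.00039548, -0.00258829,  0.00036589, -0.0032054 , -0.00040481,
       -0.00078531, -0.00201227]), 'effort': array([ 6.63176004e-03, -7.66561818e+01,  1.50264423e+00, -2.52943629e+01,
       -5.23046998e-02,  1.36019831e-02,  8.62028264e-05]), 'eef_pos': array([0.31963401, 0.65042773, 0.30195779]), 'tool_rot': array([ 2.26386033e-01,  9.74037434e-01, -6.58146988e-04, -9.19977923e-05]), 'force': array([ 0.18226623, -0.28202304,  0.45781405]), 'ft_torque': array([ 0.04538631, -0.01033786,  0.06346465]), 'finger_force': 0.0, 'width': 0.9978183760935768}
```
View pics/scene0.png

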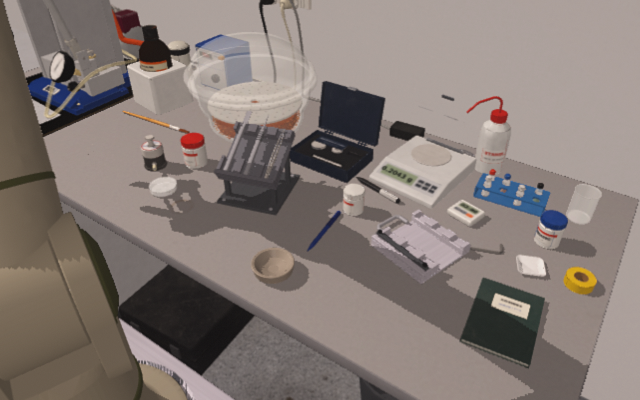

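View pics/top0.png

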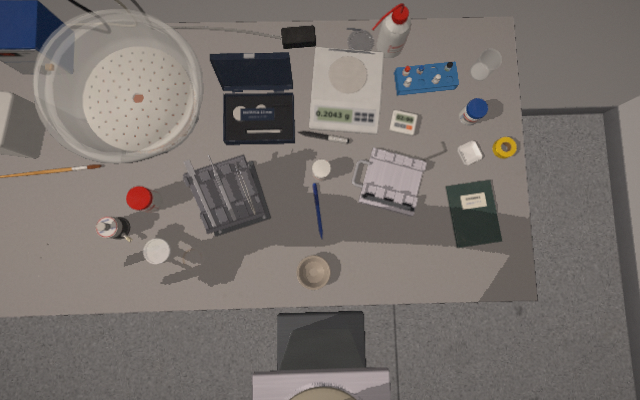

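The top view has the stand at (225,192) and the tray at (392,180) with its handle loop on the left at (360,175). The pen (318,210), jar (321,169) and mortar (314,271) stand between them. I'll zoom in next.

```bash
cat > h.py <<'E'
import numpy as np, cv2
from scipy.spatial.transform import Rotation as R
def K(d):
    f=200/np.tan(np.radians(d["vfov"]/2)); return np.array([[f,0,d["cx"]],[0,f,d["cy"]],[0,0,1]])
def proj(d,P): return cv2.projectPoints(np.atleast_2d(np.float64(P)),d["rvec"],d["tvec"],K(d),d["distortion"])[0][:,0]
def ray(d,uv):
    n=cv2.undistortPoints(np.float64(uv).reshape(-1,1,2),K(d),d["distortion"])[:,0]
    Rm=cv2.Rodrigues(d["rvec"])[0]; return -Rm.T@d["tvec"], np.c_[n,np.ones(len(n))]@Rm
def atz(d,uv,z):
    c,v=ray(d,uv); return c+v*((z-c[2])/v[:,2])[:,None]
E
python3 - <<'E'
from rig import arm
import cv2,pickle,numpy as np
from h import *
D={n:arm.get_image(n) for n in("scene","top")}
pickle.dump(D,open("D0.pkl","wb"))
t=D["top"]["image"][:,:,::-1]; s=D["scene"]["image"][:,:,::-1]
f=lambda im,x,y,w,h,k:cv2.resize(im[y:y+h,x:x+w],None,fx=k,fy=k,interpolation=cv2.INTER_CUBIC)
a=f(t,178,145,98,98,4); b=f(t,346,135,98,98,4)
c=f(s,205,105,98,112,4)[:392]; e=f(s,360,200,110,98,4)
cv2.imwrite("pics/c1.png",np.hstack([a,b])); 
cv2.imwrite("pics/c2.png",np.hstack([f(s,210,112,98,100,4),f(s,365,205,98,100,4)]))
print(atz(D["top"],[[225,192],[392,180],[318,210]],0.0))
E
```

```text
[[ 0.57790201  0.22349353  0.        ]
 [ 0.59765374 -0.18735969  0.        ]
 [ 0.52787679 -0.0028051   0.        ]]
```

View pics/c1.png

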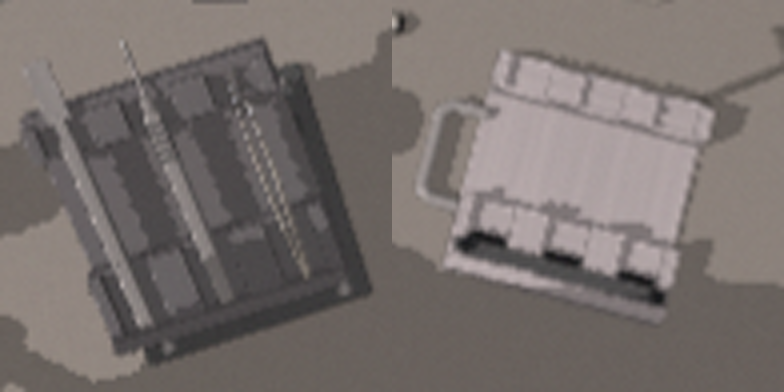

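View pics/c2.png

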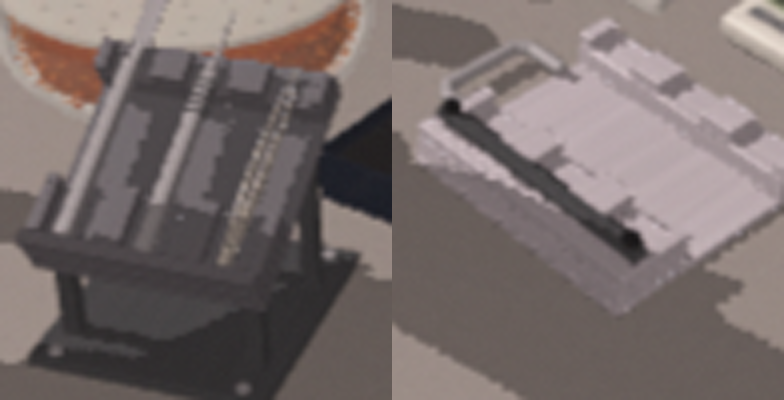

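```bash
cat > fit.py <<'E'
import pickle
from h import *
from scipy.optimize import least_squares
D=pickle.load(open("D0.pkl","rb"))
c,s=np.cos(np.radians(28)),np.sin(np.radians(28))
S=lambda l,y,n:[-.060+l*c-n*s,y,.075+l*s+n*c]
def fit(obs,x0):
    T=lambda p,P:np.c_[R.from_euler('z',p[2]).apply(P)]+[p[0],p[1],0]
    def f(p):
        return np.concatenate([(proj(D[k],T(p,[P for P,_ in o]))-np.array([u for _,u in o])).ravel() for k,o in obs.items()])
    r=least_squares(f,x0,loss='soft_l1'); print(r.x.round(4)); print(f(r.x).reshape(-1,2).round(1).tolist()); return r.x
a=lambda x,y,ox,oy:(ox+x/4,oy+y/4)
st=fit({"top":[(S(0,.046,.009),a(143,323,178,145)),(S(158e-3,.046,.005),a(35,62,178,145)),(S(0,0,.009),a(225,298,178,145)),(S(.155,0,.0045),a(122,40,178,145)),(S(0,-.046,.010),a(305,275,178,145)),(S(.125,-.046,.005),a(232,85,178,145)),
 ([-.075,-.07,.004],a(372,292,178,145)),([-.075,.07,.004],a(150,362,178,145))],
 "scene":[(S(0,.046,.005),a(68,230,210,112)),(S(0,0,.005),a(148,248,210,112)),(S(0,-.046,.005),a(222,264,210,112)),(S(.155,0,.0045),a(232,12,210,112)),(S(.125,-.046,.005),a(293,88,210,112))]},[.58,.22,.2])
tr=fit({"top":[([-.069,.067,.0],a(53,268,346,135)),([-.069,-.067,.0],a(273,322,346,135)),([.069,.067,.026],a(109,50,346,135)),([.069,-.067,.026],a(324,105,346,135))],
 "scene":[([-.069,-.067,0],a(228,314,365,205)),([-.069,.067,0],a(23,158,365,205)),([.069,.067,.026],a(208,22,365,205))]},[.6,-.19,-.2])
np.save("pose.npy",[st,tr])
T=lambda p,P:R.from_euler('z',p[2]).apply(P)+[p[0],p[1],0]
L={"st":[[S(0,y,.0),S(.13,y,.0)] for y in(.046,0,-.046)]+[[(-.075,-.07,.0),(-.075,.07,0)],[(-.075,-.07,.0),(.075,-.07,0)]],
"tr":[[(-.061,y,.018),(.069,y,.018)] for y in(.046,0,-.046)]+[[(-.069,-.067,z),(-.069,.067,z)] for z in(0,.026)]+[[(.069,-.067,.026),(.069,.067,.026)],[(-.069,-.067,0),(.069,-.067,0)],[(-.061,-.067,.018),(-.061,.067,.018)],[(-.023,-.067,.018),(-.023,.067,.018)]]}
out=[]
for k,w in(("top",[(178,145),(346,135)]),("scene",[(205,105),(360,200)])):
    im=cv2.resize(D[k]["image"][:,:,::-1],None,fx=4,fy=4,interpolation=cv2.INTER_CUBIC)
    for n,p in(("st",st),("tr",tr)):
        for l in L[n]:
            u=proj(D[k],T(p,l))*4+2; cv2.line(im,*[tuple(int(v) for v in q) for q in u],(0,0,255),1)
    out.append(np.hstack([im[y*4:y*4+300*1+100,x*4:x*4+400] for x,y in w]))
cv2.imwrite("pics/fit.png",cv2.resize(np.vstack(out),(600,600),interpolation=cv2.INTER_AREA))
for n,p,y in[("st",st,.046),("st",st,0),("st",st,-.046)]:
    print("grasp",T(p,S(.056,y,.0045)))
for y in(.046,0,-.046): print("tray",T(tr,[-.061,y,.018]))
# pen/jar/mortar
print("pen",atz(D["top"],[[314,184],[321,237]],.005),"jar",atz(D["top"],[[321,168]],.056),"mortar",atz(D["top"],[[314,271]],.025))
E
python3 fit.py
```

```text
[0.5641 0.2001 0.2862]
[[1.0, 0.6], [-0.2, -1.1], [0.6, 0.4], [0.2, -0.9], [0.5, 0.0], [-0.9, -5.2], [-0.1, -0.4], [-0.5, -0.1], [-2.2, 2.2], [-2.3, 1.5], [-0.4, 1.5], [0.4, -0.1], [0.4, -4.7]]
[ 0.5913 -0.186  -0.2729]
[[-0.6, 0.9], [-2.3, 0.7], [-0.2, -0.7], [-0.1, -1.1], [0.3, 1.3], [-0.1, 1.7], [2.0, -2.4]]
grasp [0.5389858  0.2406435  0.10526367]
grasp [0.55197225 0.19651469 0.10526367]
grasp [0.5649587  0.15238587 0.10526367]
tray [ 0.54496021 -0.12525748  0.018     ]
tray [ 0.53256156 -0.16955504  0.018     ]
tray [ 0.52016291 -0.2138526   0.018     ]
pen [[ 0.59161035  0.00540324  0.005     ]
 [ 0.46181147 -0.00844273  0.005     ]] jar [[ 0.62062724 -0.01234269  0.056     ]] mortar [[0.38258451 0.00999781 0.025     ]]
```

View pics/fit.png

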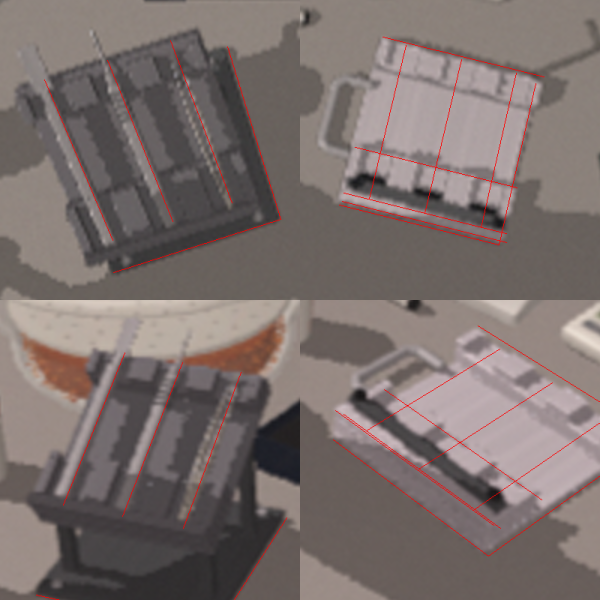

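The overlay agrees within about 2 px. The spatula is in the stand's +y lane, the probe in the middle and the tweezers in the −y lane. Next comes a helper that works out the moves.

```bash
cat > plan.py <<'E'
# plan.py st|tr lane(1,0,-1) l n : grasp point l mm from wall face, n mm off floor -> rotation (tool, in place), then shift in the turned axes
import sys
from h import *
from rig import arm
st,tr=np.load("pose.npy")
def target(w,lane,l,n,tilt=None):
    p=st if w=="st" else tr; a=np.radians(28) if w=="st" else 0.
    o=[-.060,lane*.046,.075] if w=="st" else [-.061,lane*.046,.018]
    Z=R.from_euler('z',p[2]); B=Z*R.from_euler('y',-a)   # bed frame
    g=Z.apply(o)+[p[0],p[1],0]+B.apply([l/1e3,0,n/1e3])
    T=B*R.from_matrix(np.c_[[-1,0,0],[0,1,0],[0,0,-1]].astype(float))
    return g-T.apply([0,0,.065]),T
if __name__=="__main__":
    w,lane,l,n=sys.argv[1],*map(float,sys.argv[2:5])
    s=arm.sense(); P,T=target(w,lane,l,n); C=R.from_quat(s["tool_rot"])
    print("t",s["t"],"rot",(C.inv()*T).as_rotvec().round(3),"shift after rot mm",(T.inv().apply(P-s["eef_pos"])*1e3).round(1),"world shift",((P-s["eef_pos"])*1e3).round(1),"yzx",(C.inv()*T).as_euler('zyx').round(3))
    print("force",s["force"].round(2),"w",s["width"])
E
python3 plan.py st 1 56 80
```

```text
t 0.2 rot [-0.182 -0.466 -0.728] shift after rot mm [   8.9 -455.    77.8] world shift [ 156.  -428.4  -72.8] yzx [-0.805 -0.353 -0.346]
force [ 0.23  0.63 -0.51] w 1.0035688966865208
```

```bash
echo '[[-0.036, -0.093, -0.146, 0, 0, 0, 0.3], [-0.036, -0.093, -0.146, 0, 0, 0, 0.3], [-0.036, -0.093, -0.146, 0, 0, 0, 0.3], [-0.036, -0.093, -0.146, 0, 0, 0, 0.3], [-0.036, -0.093, -0.146, 0, 0, 0, 0.3]]' | python3 drive.py 20; python3 plan.py st 1 56 80
```

```text
t: 0.82
eef_pos: [0.3194, 0.6509, 0.3027]
tool_rot: [-0.142, 0.96, 0.034, 0.24]
force: [0.6, -0.3, -0.3]
width: 0.516
finger_force: 0.0
t 0.825 rot [0.001 0.001 0.007] shift after rot mm [   9.  -455.5   78.4] world shift [ 156.3 -428.8  -73.4] yzx [0.007 0.001 0.001]
force [ 0.58 -0.34 -0.33] w 0.5162579112015693
```

Careful with the scale: shifts go in shares of 62.5 mm. That gives: -0.057 m is -0.912, 0.02 m is 0.32.

```bash
echo '[[0, 0, 0, 0, -0.912, 0, 0.3], [0, 0, 0, 0, -0.912, 0, 0.3], [0, 0, 0, 0, -0.912, 0, 0.3], [0, 0, 0, 0, -0.912, 0, 0.3], [0, 0, 0, 0, -0.912, 0, 0.3], [0, 0, 0, 0, -0.912, 0, 0.3], [0, 0, 0, 0, -0.912, 0, 0.3], [0, 0, 0, 0, -0.912, 0, 0.3], [0, 0, 0, 0.144, 0, 0.16, 0.3], [0, 0, 0, 0, 0, 0.32, 0.3]]' | python3 drive.py; python3 plan.py st 1 56 40
```

```text
t: 2.08
eef_pos: [0.4529, 0.2175, 0.2825]
tool_rot: [-0.138, 0.961, 0.031, 0.239]
force: [0.2, 0.4, -0.4]
width: 0.306
finger_force: 0.0
t 2.075 rot [-0.006 -0.001  0.   ] shift after rot mm [ 4.5 -2.1 97.9] world shift [ 40.8   9.8 -88.5] yzx [ 0.    -0.001 -0.006]
force [ 0.21  0.38 -0.37] w 0.30646229648200385
```

```bash
echo '[[0, 0, 0, 0, 0, 0.48, 0.3], [0, 0, 0, 0.064, 0, 0.48, 0.3], [0, 0, 0, 0, 0, 0.48, 0.3], [0, 0, 0, 0, 0, 0, 0.3]]' | python3 drive.py; python3 plan.py st 1 56 9; python3 - <<'E'
from rig import arm
import cv2,numpy as np
f=lambda im,x,y,w,h,k:cv2.resize(im[y:y+h,x:x+w],None,fx=k,fy=k,interpolation=cv2.INTER_CUBIC)
a=arm.get_image("top")["image"][:,:,::-1];b=arm.get_image("scene")["image"][:,:,::-1]
cv2.imwrite("pics/g1.png",np.hstack([f(a,165,130,120,130,3),f(b,195,90,130,130,3)]))
E
```

```text
t: 2.58
eef_pos: [0.4864, 0.2262, 0.2061]
tool_rot: [-0.138, 0.961, 0.028, 0.237]
force: [-0.6, 0.8, 0.1]
width: 0.299
finger_force: 0.0
t 2.575 rot [-0.011 -0.007  0.003] shift after rot mm [-0.8 -0.9 45.1] world shift [ 21.2   5.3 -39.5] yzx [ 0.003 -0.007 -0.011]
force [-0.59  0.78  0.08] w 0.29928955102202687
```

View pics/g1.png

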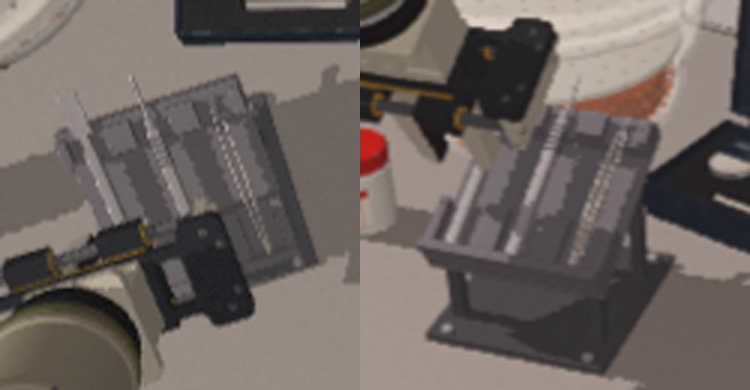

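The fingers are above the spatula lane, one on each side of it, and the neighbouring probe is clear. Descending.

In the tool's units: 0.015 m is 0.24, 0.012 m is 0.192.

```bash
echo '[[0.01, 0, 0, 0, 0, 0.24, 0.3], [0, 0, 0, 0, 0, 0.192, 0.3], [0, 0, 0, 0, 0, 0.128, 0.3], [0, 0, 0, 0, 0, 0.08, 0.3], [0, 0, 0, 0, 0, 0, 0.3]]' | python3 drive.py; python3 plan.py st 1 56 9
```

```text
t: 3.3
eef_pos: [0.5042, 0.2313, 0.172]
tool_rot: [-0.138, 0.961, 0.024, 0.239]
force: [-0.7, -0.4, 1.0]
width: 0.302
finger_force: 0.0
t 3.3 rot [-0.021 -0.005  0.004] shift after rot mm [-0.5 -0.9  6.3] world shift [ 3.5  0.1 -5.3] yzx [ 0.004 -0.005 -0.021]
force [-0.74 -0.38  0.98] w 0.30168853857240513
```

```bash
echo '[[-0.02, 0, 0, 0, -0.016, 0.064, 0.3], [0, 0, 0, 0, 0, 0.032, 0.3], [0, 0, 0, 0, 0, 0, 0.05], [0, 0, 0, 0, 0, 0, 0.05], [0, 0, 0, 0, 0, 0, 0.05], [0, 0, 0, 0, 0, 0, 0.05]]' | python3 drive.py 20; python3 plan.py st 1 56 9
```

```text
t: 4.05
eef_pos: [0.5071, 0.2313, 0.1673]
tool_rot: [-0.141, 0.961, 0.033, 0.238]
force: [-1.0, 0.9, 1.5]
width: 0.094
finger_force: 20.0
t 4.05 rot [-0.001 -0.004  0.004] shift after rot mm [-0.2 -0.1  0.9] world shift [ 0.6  0.1 -0.7] yzx [ 0.004 -0.004 -0.001]
force [-0.99  0.91  1.51] w 0.09424462588532409
```

```bash
echo '[[0, 0, 0, 0, 0, -0.24, 0.05], [0, 0, 0, 0, 0, -0.48, 0.05], [0, 0, 0, 0, 0, -0.64, 0.05], [0, 0, 0, 0, 0, -0.32, 0.05], [0, 0, 0, 0, 0, 0, 0.05]]' | python3 drive.py; python3 plan.py tr 1 90 60
```

```text
t: 4.68
eef_pos: [0.4595, 0.2179, 0.262]
tool_rot: [-0.141, 0.96, 0.034, 0.239]
force: [0.2, 0.4, -1.1]
width: 0.092
finger_force: 20.0
t 4.675 rot [0.136 0.475 0.552] shift after rot mm [-264.8 -307.4  119. ] world shift [ 172.1 -367.4 -119. ] yzx [ 0.564  0.488 -0.002]
force [ 0.23  0.45 -1.07] w 0.09220346082824869
```

In the tool's units: -0.044 m is -0.704, -0.038 m is -0.608.

```bash
echo '[[0.034, 0.119, 0.138, 0, 0, 0, 0.05], [0.034, 0.119, 0.138, 0, 0, 0, 0.05], [0.034, 0.119, 0.138, 0, 0, 0, 0.05], [0.034, 0.119, 0.138, 0, 0, 0, 0.05]]' | python3 drive.py && echo '[[0, 0, 0, -0.608, -0.704, 0, 0.05], [0, 0, 0, -0.608, -0.704, 0, 0.05], [0, 0, 0, -0.608, -0.704, 0, 0.05], [0, 0, 0, -0.608, -0.704, 0, 0.05], [0, 0, 0, -0.608, -0.704, 0, 0.05], [0, 0, 0, -0.608, -0.704, 0, 0.05], [0, 0, 0, -0.592, -0.688, 0, 0.05], [0, 0, 0, 0, 0, 0, 0.05]]' | python3 drive.py; python3 plan.py tr 1 90 60
```

```text
t: 5.18
eef_pos: [0.4747, 0.2059, 0.2616]
tool_rot: [-0.017, 0.986, -0.001, 0.167]
force: [0.8, -0.3, -0.2]
width: 0.095
finger_force: 20.0
t: 6.18
eef_pos: [0.7373, -0.098, 0.3514]
tool_rot: [-0.013, 0.986, -0.001, 0.168]
force: [-1.3, -0.3, -0.6]
width: 0.093
finger_force: 20.0
t 6.175 rot [0.044 0.337 0.297] shift after rot mm [ 87.8 -78.1 208.4] world shift [-105.7  -51.5 -208.4] yzx [ 0.301  0.338 -0.007]
force [-1.34 -0.3  -0.63] w 0.09317705617054371
```

```bash
echo '[[0.009, 0.068, 0.06, 0, 0, 0, 0.05], [0.009, 0.068, 0.06, 0, 0, 0, 0.05], [0.009, 0.068, 0.06, 0, 0, 0, 0.05], [0.009, 0.068, 0.06, 0, 0, 0, 0.05], [0.009, 0.068, 0.06, 0, 0, 0, 0.05], [0, 0, 0, 0, 0, 0, 0.05]]' | python3 drive.py;  python3 plan.py tr 1 90 60
```

```text
t: 6.92
eef_pos: [0.7356, -0.0913, 0.351]
tool_rot: [0.133, 0.991, -0.0, -0.002]
force: [0.2, -0.3, -0.8]
width: 0.094
finger_force: 20.0
t 6.925 rot [-0.001 -0.004  0.006] shift after rot mm [ 84.4 -84.1 208. ] world shift [-103.9  -58.2 -208. ] yzx [ 0.006 -0.004 -0.001]
force [ 0.18 -0.3  -0.78] w 0.09428955725466706
```

In the tool's units: 0.05 m is 0.8, 0.045 m is 0.72.

```bash
echo '[[0, -0.004, 0.006, 0.448, -0.448, 0, 0.05], [0, 0, 0, 0.448, -0.448, 0.32, 0.05], [0, 0, 0, 0.448, -0.448, 0.72, 0.05], [0, 0, 0, 0, 0, 0.8, 0.05], [0, 0, 0, 0, 0, 0.8, 0.05], [0, 0, 0, 0, 0, 0.688, 0.05], [0, 0, 0, 0, 0, 0, 0.05]]' | python3 drive.py;  python3 plan.py tr 1 90 10;python3 - <<'E'
from rig import arm
import cv2,numpy as np
f=lambda im,x,y,w,h,k:cv2.resize(im[y:y+h,x:x+w],None,fx=k,fy=k,interpolation=cv2.INTER_CUBIC)
a=arm.get_image("top")["image"][:,:,::-1];b=arm.get_image("scene")["image"][:,:,::-1]
cv2.imwrite("pics/g2.png",np.hstack([f(a,335,115,120,130,3),f(b,350,170,130,130,3)]))
E
```

```text
t: 7.8
eef_pos: [0.6302, -0.1496, 0.1417]
tool_rot: [0.135, 0.991, 0.0, -0.002]
force: [0.8, 0.4, 0.0]
width: 0.093
finger_force: 20.0
t 7.8 rot [-0.    -0.004  0.001] shift after rot mm [-1.4  0.5 48.7] world shift [  1.4   0.1 -48.7] yzx [ 0.001 -0.004 -0.   ]
force [0.8  0.4  0.01] w 0.09314923353963823
```

View pics/g2.png

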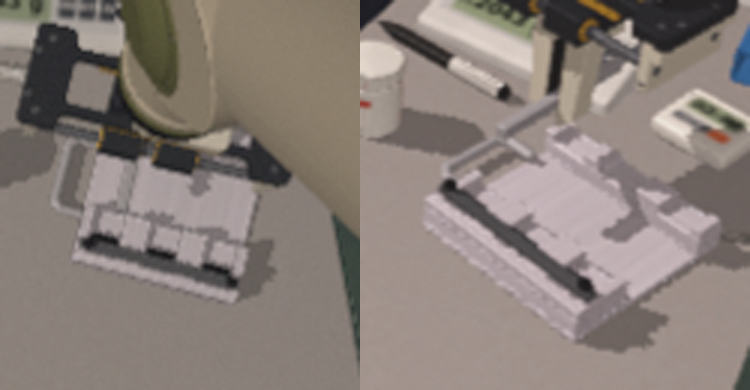

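```bash
python3 - <<'E'
import pickle
from h import *
D=pickle.load(open("D0.pkl","rb")); st,tr=np.load("pose.npy"); Z=R.from_euler('z',tr[2])
T=lambda P:Z.apply(P)+[tr[0],tr[1],0]
d=D["top"]; inv=lambda P:Z.inv().apply(P-[tr[0],tr[1],0])
# top: dark shoe patches, tray coords
print(inv(atz(d,[(369.75,195),(388.75,199.5),(406.75,204.5)],.026)).round(4))
# block edges / lane walls at far end in top crop (z=.026), blocks between lanes and scene shoes, lanes
print("screws",inv(atz(d,[(346+75/4,135+243/4),(346+263/4,135+296/4)],.036)).round(4))
s=D["scene"]; print("scene screws",inv(atz(s,[(365+60/4,205+104/4),(365+240/4,205+240/4)],.036)).round(4))
# dark mask on tray
for k in D:
    im=D[k]["image"].astype(int).max(2); P=np.array([[x,y,.03] for x in(-.075,0) for y in(-.065,.065)])
    u=proj(D[k],T(P)); hull=cv2.convexHull(np.int32(u)); m=np.zeros(im.shape,np.uint8); cv2.fillConvexPoly(m,hull,1)
    yy,xx=np.where((m>0)&(im<60)); q=inv(atz(D[k],np.c_[xx,yy],.033)); print(k,len(q),q.min(0).round(4),q.max(0).round(4),q.mean(0).round(4))
E
```

```text
[[-0.0476  0.0474  0.026 ]
 [-0.047   0.0009  0.026 ]
 [-0.0482 -0.0435  0.026 ]]
screws [[-0.0538  0.0594  0.036 ]
 [-0.0573 -0.0554  0.036 ]]
scene screws [[-0.0538  0.0596  0.036 ]
 [-0.0578 -0.0579  0.036 ]]
scene 68 [-0.0643 -0.0634  0.033 ] [-0.0491  0.0653  0.033 ] [-0.0578 -0.0241  0.033 ]
top 81 [-0.0596 -0.0594  0.033 ] [-0.0451  0.0636  0.033 ] [-0.0505  0.0024  0.033 ]
```

```bash
python3 - <<'E'
from h import *
st,tr=np.load("pose.npy"); tr[:2]+=R.from_euler('z',tr[2]).apply([0,.0012,0])[:2]; tr[2]-=.010; np.save("pose.npy",[st,tr])
E
python3 plan.py tr 1 90 20; echo '[[0, -0.004, 0.01, 0, 0.016, 0.32, 0.05], [0, 0, 0, 0, 0.016, 0.288, 0.05], [0, 0, 0, 0, 0, 0, 0.05]]' | python3 drive.py; python3 plan.py tr 1 90 10
```

```text
t 7.9 rot [0.    0.002 0.01 ] shift after rot mm [ 0.5  1.  42.4] world shift [ -0.2   1.1 -42.4] yzx [0.01  0.002 0.   ]
force [0.43 0.6  0.39] w 0.09466754050988767
t: 8.28
eef_pos: [0.6329, -0.1482, 0.1065]
tool_rot: [0.141, 0.99, -0.001, 0.002]
force: [0.0, 0.1, 0.0]
width: 0.095
finger_force: 20.0
t 8.275 rot [-0.     0.005 -0.   ] shift after rot mm [ 0.4 -0.7 13.5] world shift [ -0.6  -0.5 -13.5] yzx [-0.     0.005 -0.   ]
force [0.04 0.1  0.02] w 0.09546652742822412
```

In the tool's units: 0.006 m is 0.096, 0.004 m is 0.064.

```bash
echo '[[0, 0.005, 0, 0, 0, 0.096, 0.05], [0, 0, 0, 0, 0, 0.064, 0.05], [0, 0, 0, 0, 0, 0, 0.05], [0, 0, 0, 0, 0, 0, 0.05]]' | python3 drive.py; python3 plan.py tr 1 90 10
```

```text
t: 8.78
eef_pos: [0.6331, -0.1484, 0.0967]
tool_rot: [0.141, 0.99, -0.0, 0.0]
force: [0.3, -0.5, -0.3]
width: 0.089
finger_force: 20.0
t 8.775 rot [-0.     0.001 -0.001] shift after rot mm [ 0.7 -0.6  3.7] world shift [-0.8 -0.3 -3.7] yzx [-0.001  0.001 -0.   ]
force [ 0.3  -0.49 -0.34] w 0.08866264002455387
```

In the tool's units: 0.001 m is 0.016.

```bash
echo '[[0, 0, 0, 0, 0, 0.016, 0.05], [0, 0, 0, 0, 0, 0.016, 0.05], [0, 0, 0, 0, 0, 0, 0.05]]' | python3 drive.py; python3 plan.py tr 1 90 10
```

```text
t: 9.15
eef_pos: [0.633, -0.1484, 0.0945]
tool_rot: [0.141, 0.99, -0.0, 0.0]
force: [-0.3, 0.7, -1.0]
width: 0.09
finger_force: 20.0
t 9.15 rot [-0.     0.    -0.001] shift after rot mm [ 0.6 -0.6  1.5] world shift [-0.7 -0.4 -1.5] yzx [-0.001  0.    -0.   ]
force [-0.28  0.68 -1.  ] w 0.08957259736481767
```

In the tool's units: 0.0015 m is 0.024, 0.001 m is 0.016.

```bash
echo '[[0, 0, 0, 0, 0, 0.016, 0.05], [0, 0, 0, 0.024, 0, 0, 0.05], [0, 0, 0, 0.024, 0, 0, 0.05], [0, 0, 0, 0.024, 0, 0, 0.05], [0, 0, 0, 0.024, 0, 0, 0.05], [0, 0, 0, 0, 0, 0, 0.05]]' | python3 drive.py; python3 plan.py tr 1 90 10
```

```text
t: 9.9
eef_pos: [0.6272, -0.1467, 0.0936]
tool_rot: [0.141, 0.99, -0.0, 0.0]
force: [-0.1, 0.1, -0.6]
width: 0.094
finger_force: 20.0
t 9.9 rot [-0.     0.    -0.001] shift after rot mm [-5.5 -0.6  0.6] world shift [ 5.1 -2.1 -0.6] yzx [-0.001  0.    -0.   ]
force [-0.05  0.07 -0.6 ] w 0.09374612578100043
```

In the tool's units: 0.001 m is 0.016.

```bash
echo '[[0, 0, 0, 0.016, 0, 0, 0.05], [0, 0, 0, 0.016, 0, 0, 0.05], [0, 0, 0, 0.016, 0, 0, 0.05], [0, 0, 0, 0.016, 0, 0, 0.05]]' | python3 drive.py; python3 plan.py tr 1 90 10
```

```text
t: 10.4
eef_pos: [0.6234, -0.1456, 0.0936]
tool_rot: [0.141, 0.99, -0.0, 0.0]
force: [-0.2, 0.0, -0.4]
width: 0.093
finger_force: 20.0
t 10.4 rot [-0.     0.    -0.001] shift after rot mm [-9.4 -0.5  0.6] world shift [ 8.9 -3.2 -0.6] yzx [-0.001  0.    -0.   ]
force [-0.23  0.05 -0.45] w 0.0925593347968875
```

In the tool's units: 0.001 m is 0.016.

```bash
echo '[[0, 0, 0, 0.016, 0, 0, 0.05], [0, 0, 0, 0.016, 0, 0, 0.05], [0, 0, 0, 0.016, 0, 0, 0.05], [0, 0, 0, 0.016, 0, 0, 0.05]]' | python3 drive.py; python3 plan.py tr 1 90 10
```

```text
t: 10.9
eef_pos: [0.6196, -0.1445, 0.0936]
tool_rot: [0.141, 0.99, -0.0, 0.0]
force: [0.2, -0.3, -0.6]
width: 0.091
finger_force: 20.0
t 10.9 rot [-0.     0.    -0.001] shift after rot mm [-13.4  -0.6   0.6] world shift [12.7 -4.3 -0.6] yzx [-0.001  0.    -0.   ]
force [ 0.21 -0.26 -0.64] w 0.09119194164442933
```

In the tool's units: 0.001 m is 0.016.

```bash
echo '[[0, 0, 0, 0.016, 0, 0, 0.05], [0, 0, 0, 0.016, 0, 0, 0.05], [0, 0, 0, 0.016, 0, 0, 0.05], [0, 0, 0, 0.016, 0, 0, 0.05]]' | python3 drive.py; python3 plan.py tr 1 90 10
```

```text
t: 11.4
eef_pos: [0.6165, -0.1436, 0.0938]
tool_rot: [0.141, 0.99, -0.0, 0.001]
force: [2.0, -0.5, -0.8]
width: 0.095
finger_force: 20.0
t 11.4 rot [ 0.     0.002 -0.001] shift after rot mm [-16.6  -0.6   0.8] world shift [15.8 -5.2 -0.8] yzx [-0.001  0.002  0.   ]
force [ 2.02 -0.47 -0.78] w 0.09465351249973641
```

```bash
echo '[[0, 0, 0, 0.016, 0, 0, 0.05], [0, 0, 0, 0.016, 0, 0, 0.05]]' | python3 drive.py; python3 plan.py tr 1 90 10
```

```text
t: 11.65
eef_pos: [0.6141, -0.1429, 0.0937]
tool_rot: [0.141, 0.99, -0.0, 0.0]
force: [2.7, -1.1, -0.6]
width: 0.091
finger_force: 20.0
t 11.65 rot [-0.     0.001 -0.001] shift after rot mm [-19.2  -0.6   0.7] world shift [18.3 -5.9 -0.7] yzx [-0.001  0.001 -0.   ]
force [ 2.68 -1.05 -0.58] w 0.09083069945157943
```

In the tool's units: 0.001 m is 0.016.

```bash
echo '[[0, 0, 0, 0.016, 0, 0, 0.05], [0, 0, 0, 0.016, 0, 0, 0.05]]' | python3 drive.py; python3 plan.py tr 1 90 10
```

```text
t: 11.9
eef_pos: [0.6119, -0.1422, 0.0936]
tool_rot: [0.141, 0.99, -0.0, 0.0]
force: [3.4, -0.8, -0.3]
width: 0.096
finger_force: 20.0
t 11.9 rot [-0.     0.    -0.001] shift after rot mm [-21.4  -0.6   0.6] world shift [20.4 -6.5 -0.6] yzx [-0.001  0.    -0.   ]
force [ 3.43 -0.75 -0.3 ] w 0.09579698830262627
```

In the tool's units: 0.0007 m is 0.0112, 0.0005 m is 0.008.

```bash
echo '[[0, 0, 0, 0.0112, 0, 0, 0.05], [0, 0, 0, 0.008, 0, 0, 0.05]]' | python3 drive.py; python3 plan.py tr 1 90 10
```

```text
t: 12.15
eef_pos: [0.6116, -0.1421, 0.0938]
tool_rot: [0.141, 0.99, -0.0, 0.001]
force: [6.4, -2.7, -0.0]
width: 0.091
finger_force: 20.0
t 12.15 rot [ 0.     0.002 -0.001] shift after rot mm [-21.8  -0.6   0.8] world shift [20.7 -6.7 -0.8] yzx [-0.001  0.002  0.   ]
force [ 6.39 -2.68 -0.04] w 0.0909300788668148
```

In the tool's units: 0.0005 m is 0.008.

```bash
echo '[[0, 0, 0, 0.008, 0, 0, 0.05], [0, 0, 0, 0.008, 0, 0, 0.05]]' | python3 drive.py; python3 plan.py tr 1 90 10
```

```text
t: 12.4
eef_pos: [0.6114, -0.142, 0.0941]
tool_rot: [0.141, 0.99, -0.0, 0.002]
force: [8.8, -2.5, -0.9]
width: 0.092
finger_force: 20.0
t 12.4 rot [ 0.     0.004 -0.001] shift after rot mm [-22.   -0.6   1.1] world shift [20.9 -6.7 -1.1] yzx [-0.001  0.004  0.   ]
force [ 8.81 -2.49 -0.94] w 0.09237840331189202
```

In the tool's units: -0.0012 m is -0.0192, 0.0008 m is 0.0128.

```bash
echo '[[0, 0, 0, -0.0192, 0, 0.0128, 0.05], [0, 0, 0, 0, 0, 0, 0.05]]' | python3 drive.py; echo '[[0, 0, 0, 0, 0, 0, 0.2], [0, 0, 0, 0, 0, 0, 0.2], [0, 0, 0, 0, 0, 0, 0.2]]' | python3 drive.py; python3 plan.py tr 1 90 10
```

```text
t: 12.65
eef_pos: [0.6116, -0.1421, 0.093]
tool_rot: [0.141, 0.99, -0.0, 0.001]
force: [4.9, -0.3, 1.5]
width: 0.095
finger_force: 20.0
t: 13.02
eef_pos: [0.6103, -0.1419, 0.0925]
tool_rot: [0.141, 0.99, -0.0, -0.001]
force: [0.2, -0.1, -0.2]
width: 0.198
finger_force: 0.0
t 13.025 rot [-0.001 -0.001 -0.001] shift after rot mm [-23.1  -0.5  -0.5] world shift [22.  -6.9  0.5] yzx [-0.001 -0.001 -0.001]
force [ 0.19 -0.13 -0.23] w 0.19754244482166247
```

In the tool's units: -0.06 m is -0.96, -0.04 m is -0.64.

```bash
echo '[[0, 0, 0, 0, 0, -0.32, 0.2], [0, 0, 0, 0, 0, -0.64, 0.2], [0, 0, 0, 0, 0, -0.96, 0.3], [0, 0, 0, 0, 0, -0.96, 0.3], [0, 0, 0, 0, 0, -0.32, 0.3]]' | python3 drive.py; python3 plan.py st 0 56 40; python3 - <<'E'
from rig import arm
import cv2,numpy as np
f=lambda im,x,y,w,h,k:cv2.resize(im[y:y+h,x:x+w],None,fx=k,fy=k,interpolation=cv2.INTER_CUBIC)
b=arm.get_image("scene")["image"][:,:,::-1]
cv2.imwrite("pics/g3.png",f(b,350,190,130,100,5))
E
```

```text
t: 13.65
eef_pos: [0.6117, -0.1417, 0.2983]
tool_rot: [0.141, 0.99, -0.0, 0.003]
force: [0.5, 0.2, -0.9]
width: 0.297
finger_force: 0.0
t 13.65 rot [-0.141 -0.469 -0.558] shift after rot mm [ 56.9 341.3  87.9] world shift [-105.   324.9 -104.3] yzx [-0.626 -0.4   -0.278]
force [ 0.5   0.18 -0.88] w 0.29737606785585863
```

View pics/g3.png

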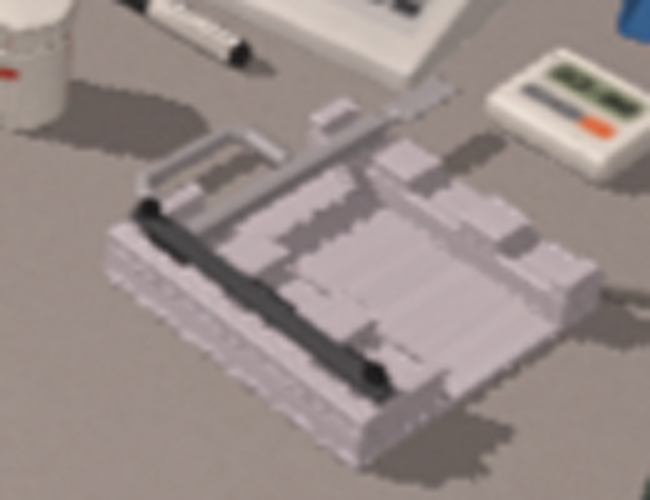

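The spatula lies flat in lane 1 with its butt at the bar near (195,225) and its blade pointing out past the far end. Next is the probe.

```bash
echo '[[-0.0176, -0.0586, -0.07, 0, 0, 0, 0.3], [-0.0176, -0.0586, -0.07, 0, 0, 0, 0.3], [-0.0176, -0.0586, -0.07, 0, 0, 0, 0.3], [-0.0176, -0.0586, -0.07, 0, 0, 0, 0.3], [-0.0176, -0.0586, -0.07, 0, 0, 0, 0.3], [-0.0176, -0.0586, -0.07, 0, 0, 0, 0.3], [-0.0176, -0.0586, -0.07, 0, 0, 0, 0.3], [-0.0176, -0.0586, -0.07, 0, 0, 0, 0.3], [0, 0, 0, 0, 0, 0, 0.3]]' | python3 drive.py 20; python3 plan.py st 0 56 40
```

```text
t: 14.82
eef_pos: [0.6098, -0.1427, 0.2923]
tool_rot: [-0.138, 0.961, 0.036, 0.236]
force: [0.5, -0.5, 0.3]
width: 0.299
finger_force: 0.0
t 14.825 rot [ 0.003 -0.007 -0.001] shift after rot mm [ 52.2 341.8  83.5] world shift [-103.1  325.9  -98.3] yzx [-0.001 -0.007  0.003]
force [ 0.46 -0.48  0.27] w 0.2989708469904658
```

In the tool's units: 0.057 m is 0.912, 0.03 m is 0.48.

```bash
echo '[[0, -0.007, 0, 0.144, 0.912, 0, 0.3], [0, 0, 0, 0.144, 0.912, 0, 0.3], [0, 0, 0, 0.144, 0.912, 0, 0.3], [0, 0, 0, 0.144, 0.912, 0, 0.3], [0, 0, 0, 0.128, 0.912, 0, 0.3], [0, 0, 0, 0.128, 0.912, 0, 0.3], [0, 0, 0, 0, 0, 0.48, 0.3], [0, 0, 0, 0, 0, 0.48, 0.3], [0, 0, 0, 0, 0, 0.24, 0.3], [0, 0, 0, 0, 0, 0, 0.3]]' | python3 drive.py 20; python3 plan.py st 0 56 9
```

```text
t: 16.08
eef_pos: [0.5514, 0.061, 0.2194]
tool_rot: [-0.137, 0.963, 0.028, 0.232]
force: [0.0, -0.7, 0.4]
width: 0.303
finger_force: 0.0
t 16.075 rot [-0.012 -0.017 -0.001] shift after rot mm [ 19.3 129.9  49.5] world shift [-30.7 126.3 -52.8] yzx [-0.001 -0.017 -0.012]
force [ 0.02 -0.68  0.37] w 0.3027170317709907
```

Careful with the scale: shifts go in shares of 62.5 mm. That gives: 0.033 m is 0.528, 0.032 m is 0.512.

```bash
echo '[[-0.012, -0.017, 0, 0.08, 0.512, 0, 0.3], [0, 0, 0, 0.08, 0.528, 0, 0.3], [0, 0, 0, 0.08, 0.528, 0, 0.3], [0, 0, 0, 0.064, 0.512, 0, 0.3], [0, 0, 0, 0, 0, 0, 0.3], [0, 0, 0, 0, 0, 0, 0.3]]' | python3 drive.py; python3 plan.py st 0 56 9
```

```text
t: 16.82
eef_pos: [0.4983, 0.1804, 0.2115]
tool_rot: [-0.139, 0.96, 0.034, 0.24]
force: [-0.6, -0.2, -0.4]
width: 0.299
finger_force: 0.0
t 16.825 rot [-0.001  0.002  0.001] shift after rot mm [ 0.4  0.3 50.6] world shift [ 22.4   6.9 -44.8] yzx [ 0.001  0.002 -0.001]
force [-0.62 -0.2  -0.39] w 0.29889488129918845
```

```bash
echo '[[0, 0, 0, 0, 0, 0.24, 0.3], [0, 0, 0, 0, 0, 0.24, 0.3], [0, 0, 0, 0, 0, 0.16, 0.3], [0, 0, 0, 0, 0, 0.112, 0.3], [0, 0, 0, 0, 0, 0.048, 0.3], [0, 0, 0, 0, 0, 0, 0.3], [0, 0, 0, 0, 0, 0, 0.3]]' | python3 drive.py; python3 plan.py st 0 56 9
```

```text
t: 17.7
eef_pos: [0.5205, 0.1876, 0.167]
tool_rot: [-0.139, 0.96, 0.035, 0.24]
force: [-0.5, 0.4, -0.0]
width: 0.302
finger_force: 0.0
t 17.7 rot [0.001 0.001 0.001] shift after rot mm [ 0.1 -0.3  0.3] world shift [ 0.1 -0.3 -0.4] yzx [0.001 0.001 0.001]
force [-0.53  0.36 -0.05] w 0.30212952506719865
```

```bash
echo '[[0, 0, 0, 0, 0, 0, 0.05], [0, 0, 0, 0, 0, 0, 0.05], [0, 0, 0, 0, 0, 0, 0.05], [0, 0, 0, 0, 0, 0, 0.05], [0, 0, 0, 0, 0, -0.192, 0.05], [0, 0, 0, 0, 0, -0.48, 0.05], [0, 0, 0, 0, 0, -0.64, 0.05], [0, 0, 0, 0, 0, -0.64, 0.05], [0, 0, 0, 0, 0, 0, 0.05]]' | python3 drive.py 20; python3 plan.py tr 0 88 40
```

```text
t: 18.82
eef_pos: [0.4648, 0.1713, 0.2775]
tool_rot: [-0.139, 0.96, 0.035, 0.242]
force: [-0.1, -0.2, -0.6]
width: 0.097
finger_force: 20.0
t 18.825 rot [0.14  0.481 0.559] shift after rot mm [-248.2 -306.6  154.5] world shift [ 152.7 -363.7 -154.5] yzx [ 0.571  0.495 -0.001]
force [-0.13 -0.22 -0.57] w 0.0969743163254085
```

```bash
echo '[[0.0175, 0.06, 0.07, 0, 0, 0, 0.05], [0.0175, 0.06, 0.07, 0, 0, 0, 0.05], [0.0175, 0.06, 0.07, 0, 0, 0, 0.05], [0.0175, 0.06, 0.07, 0, 0, 0, 0.05], [0.0175, 0.06, 0.07, 0, 0, 0, 0.05], [0.0175, 0.06, 0.07, 0, 0, 0, 0.05], [0.0175, 0.06, 0.07, 0, 0, 0, 0.05], [0.0175, 0.06, 0.07, 0, 0, 0, 0.05], [0, 0, 0, 0, 0, 0, 0.05]]' | python3 drive.py; python3 plan.py tr 0 88 40
```

```text
t: 19.95
eef_pos: [0.4662, 0.1709, 0.2735]
tool_rot: [0.142, 0.99, -0.0, -0.003]
force: [-0.2, 0.7, 0.5]
width: 0.096
finger_force: 20.0
t 19.95 rot [-0.002 -0.005 -0.002] shift after rot mm [-246.7 -306.6  150.5] world shift [ 151.3 -363.3 -150.5] yzx [-0.002 -0.005 -0.002]
force [-0.18  0.71  0.48] w 0.09560315379405204
```

```bash
echo '[[0, -0.005, 0, -0.4, -0.496, 0, 0.05], [0, 0, 0, -0.4, -0.496, 0, 0.05], [0, 0, 0, -0.4, -0.496, 0, 0.05], [0, 0, 0, -0.4, -0.496, 0, 0.05], [0, 0, 0, -0.4, -0.496, 0, 0.05], [0, 0, 0, -0.4, -0.496, 0, 0.05], [0, 0, 0, -0.4, -0.496, 0, 0.05], [0, 0, 0, -0.4, -0.496, 0, 0.05], [0, 0, 0, -0.4, -0.496, 0, 0.05], [0, 0, 0, -0.352, -0.448, 0, 0.05]]' | python3 drive.py; echo '[[0, 0, 0, 0, 0, 0.48, 0.05], [0, 0, 0, 0, 0, 0.8, 0.05], [0, 0, 0, 0, 0, 0.64, 0.05], [0, 0, 0, 0, 0, 0, 0.05]]' | python3 drive.py; python3 plan.py tr 0 88 12
```

```text
t: 21.2
eef_pos: [0.6168, -0.1942, 0.2742]
tool_rot: [0.141, 0.99, -0.001, 0.001]
force: [0.3, 0.8, -0.2]
width: 0.097
finger_force: 20.0
t: 21.7
eef_pos: [0.6151, -0.1924, 0.152]
tool_rot: [0.14, 0.99, -0.001, -0.002]
force: [0.4, 0.3, 0.3]
width: 0.095
finger_force: 20.0
t 21.7 rot [-0.002 -0.004  0.001] shift after rot mm [-2.4  0.8 57. ] world shift [  2.5   0.1 -57. ] yzx [ 0.001 -0.004 -0.002]
force [0.38 0.32 0.31] w 0.09504527083293911
```

```bash
echo '[[-0.002, -0.004, 0, -0.032, 0.016, 0.4, 0.05], [0, 0, 0, 0, 0, 0.32, 0.05], [0, 0, 0, 0, 0, 0.128, 0.05], [0, 0, 0, 0, 0, 0.048, 0.05], [0, 0, 0, 0, 0, 0.016, 0.05], [0, 0, 0, 0, 0, 0, 0.05], [0, 0, 0, 0, 0, 0, 0.05]]' | python3 drive.py; python3 plan.py tr 0 88 10
```

```text
t: 22.58
eef_pos: [0.6193, -0.1926, 0.0983]
tool_rot: [0.142, 0.99, 0.0, 0.003]
force: [-0.6, 1.2, -0.8]
width: 0.091
finger_force: 20.0
t 22.575 rot [ 0.001  0.006 -0.001] shift after rot mm [ 1.7 -0.3  5.3] world shift [-1.8  0.2 -5.3] yzx [-0.001  0.006  0.001]
force [-0.61  1.19 -0.75] w 0.09107700777837846
```

In the tool's units: 0.003 m is 0.048, 0.0015 m is 0.024.

```bash
echo '[[0, 0.004, 0, 0, 0, 0.048, 0.05], [0, 0, 0, 0.024, 0, 0.024, 0.05], [0, 0, 0, 0.024, 0, 0, 0.05], [0, 0, 0, 0.024, 0, 0, 0.05], [0, 0, 0, 0.024, 0, 0, 0.05], [0, 0, 0, 0.024, 0, 0, 0.05], [0, 0, 0, 0.024, 0, 0, 0.05], [0, 0, 0, 0, 0, 0, 0.05]]' | python3 drive.py; python3 plan.py tr 0 74 10
```

```text
t: 23.58
eef_pos: [0.6104, -0.1899, 0.0934]
tool_rot: [0.141, 0.99, 0.0, 0.0]
force: [1.6, 0.2, -0.4]
width: 0.094
finger_force: 20.0
t 23.575 rot [ 0.001  0.001 -0.001] shift after rot mm [ 6.5 -0.4  0.4] world shift [-6.3  1.5 -0.4] yzx [-0.001  0.001  0.001]
force [ 1.59  0.23 -0.39] w 0.09411277121972488
```

In the tool's units: 0.0015 m is 0.024, 0.001 m is 0.016.

```bash
echo '[[0, 0, 0, 0.024, 0, 0, 0.05], [0, 0, 0, 0.024, 0, 0, 0.05], [0, 0, 0, 0.016, 0, 0, 0.05], [0, 0, 0, 0.016, 0, 0, 0.05]]' | python3 drive.py; python3 plan.py tr 0 74 10
```

```text
t: 24.08
eef_pos: [0.6057, -0.1886, 0.0934]
tool_rot: [0.142, 0.99, 0.0, 0.001]
force: [-0.8, 0.5, -0.4]
width: 0.092
finger_force: 20.0
t 24.075 rot [ 0.001  0.001 -0.001] shift after rot mm [ 1.5 -0.3  0.4] world shift [-1.6  0.1 -0.4] yzx [-0.001  0.001  0.001]
force [-0.75  0.5  -0.39] w 0.09240788231117616
```

In the tool's units: 0.001 m is 0.016.

```bash
echo '[[0, 0, 0, 0.016, 0, 0, 0.05], [0, 0, 0, 0.016, 0, 0, 0.05]]' | python3 drive.py; python3 plan.py tr 0 74 10
```

```text
t: 24.32
eef_pos: [0.6043, -0.1881, 0.0935]
tool_rot: [0.141, 0.99, 0.0, 0.001]
force: [2.3, -0.3, -0.6]
width: 0.096
finger_force: 20.0
t 24.325 rot [ 0.001  0.002 -0.001] shift after rot mm [ 0.1 -0.4  0.5] world shift [-0.2 -0.4 -0.5] yzx [-0.001  0.002  0.001]
force [ 2.27 -0.31 -0.57] w 0.09625873885402104
```

In the tool's units: 0.001 m is 0.016.

```bash
echo '[[0, 0, 0, 0.016, 0, 0, 0.05], [0, 0, 0, 0.016, 0, 0, 0.05], [0, 0, 0, 0.016, 0, 0, 0.05], [0, 0, 0, 0.016, 0, 0, 0.05]]' | python3 drive.py; python3 plan.py tr 0 74 10
```

```text
t: 24.82
eef_pos: [0.6001, -0.1868, 0.0934]
tool_rot: [0.141, 0.99, 0.0, 0.001]
force: [2.6, -1.2, 1.4]
width: 0.093
finger_force: 20.0
t 24.825 rot [ 0.001  0.001 -0.001] shift after rot mm [-4.3 -0.4  0.4] world shift [ 4.1 -1.6 -0.4] yzx [-0.001  0.001  0.001]
force [ 2.64 -1.16  1.36] w 0.09273383175180458
```

In the tool's units: 0.0007 m is 0.0112.

```bash
echo '[[0, 0, 0, 0.0112, 0, 0, 0.05], [0, 0, 0, 0.0112, 0, 0, 0.05]]' | python3 drive.py; python3 plan.py tr 0 74 10
```

```text
t: 25.08
eef_pos: [0.5986, -0.1865, 0.0934]
tool_rot: [0.141, 0.99, 0.0, 0.001]
force: [3.6, -0.6, -0.9]
width: 0.091
finger_force: 20.0
t 25.075 rot [ 0.001  0.001 -0.001] shift after rot mm [-5.8 -0.4  0.4] world shift [ 5.5 -2.  -0.4] yzx [-0.001  0.001  0.001]
force [ 3.56 -0.58 -0.86] w 0.09130721553778155
```

In the tool's units: 0.0005 m is 0.008.

```bash
echo '[[0, 0, 0, 0.008, 0, 0, 0.05], [0, 0, 0, 0.008, 0, 0, 0.05]]' | python3 drive.py; python3 plan.py tr 0 74 10
```

```text
t: 25.32
eef_pos: [0.5984, -0.1864, 0.0936]
tool_rot: [0.142, 0.99, 0.0, 0.001]
force: [5.5, -3.2, -0.3]
width: 0.095
finger_force: 20.0
t 25.325 rot [ 0.001  0.003 -0.001] shift after rot mm [-6.1 -0.4  0.6] world shift [ 5.7 -2.1 -0.6] yzx [-0.001  0.003  0.001]
force [ 5.54 -3.23 -0.32] w 0.09545967677603737
```

In the tool's units: 0.0005 m is 0.008.

```bash
echo '[[0, 0, 0, 0.008, 0, 0, 0.05], [0, 0, 0, 0.008, 0, 0, 0.05]]' | python3 drive.py; python3 plan.py tr 0 74 10
```

```text
t: 25.58
eef_pos: [0.5982, -0.1863, 0.0938]
tool_rot: [0.142, 0.99, 0.0, 0.002]
force: [7.2, -2.6, -0.6]
width: 0.091
finger_force: 20.0
t 25.575 rot [ 0.002  0.004 -0.001] shift after rot mm [-6.3 -0.5  0.8] world shift [ 5.9 -2.2 -0.8] yzx [-0.001  0.004  0.002]
force [ 7.23 -2.6  -0.63] w 0.09130360073628327
```

```bash
echo '[[0, 0, 0, -0.016, 0, 0.008, 0.05], [0, 0, 0, 0, 0, 0, 0.2], [0, 0, 0, 0, 0, 0, 0.2], [0, 0, 0, 0, 0, 0, 0.2], [0, 0, 0, 0, 0, -0.32, 0.2], [0, 0, 0, 0, 0, -0.64, 0.2], [0, 0, 0, 0, 0, -0.96, 0.3], [0, 0, 0, 0, 0, -0.96, 0.3], [0, 0, 0, 0, 0, -0.32, 0.3]]' | python3 drive.py; python3 plan.py st -1 56 60
```

```text
t: 26.7
eef_pos: [0.5982, -0.1859, 0.2979]
tool_rot: [0.141, 0.99, 0.0, 0.003]
force: [0.7, -0.1, -2.0]
width: 0.302
finger_force: 0.0
t 26.7 rot [-0.14  -0.469 -0.558] shift after rot mm [ 34.3 333.9  79.4] world shift [-87.6 322.3 -86.3] yzx [-0.626 -0.4   -0.278]
force [ 0.65 -0.09 -1.97] w 0.30240265427487467
```

```bash
echo '[[-0.0176, -0.0586, -0.07, 0, 0, 0, 0.3], [-0.0176, -0.0586, -0.07, 0, 0, 0, 0.3], [-0.0176, -0.0586, -0.07, 0, 0, 0, 0.3], [-0.0176, -0.0586, -0.07, 0, 0, 0, 0.3], [-0.0176, -0.0586, -0.07, 0, 0, 0, 0.3], [-0.0176, -0.0586, -0.07, 0, 0, 0, 0.3], [-0.0176, -0.0586, -0.07, 0, 0, 0, 0.3], [-0.0176, -0.0586, -0.07, 0, 0, 0, 0.3], [0, 0, 0, 0, 0, 0, 0.3]]' | python3 drive.py 20; python3 plan.py st -1 56 60
```

```text
t: 27.82
eef_pos: [0.5963, -0.1871, 0.2922]
tool_rot: [-0.138, 0.961, 0.036, 0.236]
force: [0.4, -0.2, -1.0]
width: 0.3
finger_force: 0.0
t 27.825 rot [ 0.004 -0.007 -0.002] shift after rot mm [ 29.7 334.5  75.4] world shift [-85.6 323.5 -80.5] yzx [-0.002 -0.007  0.004]
force [ 0.42 -0.17 -1.01] w 0.30022343165266335
```

In the tool's units: 0.0335 m is 0.536, 0.003 m is 0.048.

```bash
echo '[[0.004, -0.007, 0, 0.048, 0.536, 0, 0.3], [0, 0, 0, 0.048, 0.536, 0, 0.3], [0, 0, 0, 0.048, 0.536, 0, 0.3], [0, 0, 0, 0.048, 0.536, 0, 0.3], [0, 0, 0, 0.048, 0.536, 0, 0.3], [0, 0, 0, 0.048, 0.536, 0, 0.3], [0, 0, 0, 0.048, 0.536, 0, 0.3], [0, 0, 0, 0.048, 0.536, 0, 0.3], [0, 0, 0, 0.048, 0.536, 0.32, 0.3], [0, 0, 0, 0.048, 0.536, 0.48, 0.3]]' | python3 drive.py; echo '[[0, 0, 0, 0, 0, 0.32, 0.3], [0, 0, 0, 0, 0, 0, 0.3]]' | python3 drive.py; python3 plan.py st -1 56 9.5
```

```text
t: 29.08
eef_pos: [0.5059, 0.1207, 0.2372]
tool_rot: [-0.138, 0.96, 0.033, 0.242]
force: [0.7, -0.1, -0.3]
width: 0.3
finger_force: 0.0
t: 29.32
eef_pos: [0.5144, 0.1224, 0.2173]
tool_rot: [-0.138, 0.961, 0.033, 0.239]
force: [0.2, 1.0, 0.6]
width: 0.298
finger_force: 0.0
t 29.325 rot [-0.002 -0.001 -0.001] shift after rot mm [ 2.3 14.5 55.7] world shift [ 19.   20.7 -50.2] yzx [-0.001 -0.001 -0.002]
force [0.17 1.01 0.6 ] w 0.2975486659152893
```

In the tool's units: 0.0145 m is 0.232, 0.012 m is 0.192.

```bash
echo '[[0, 0, 0, 0.032, 0.232, 0.16, 0.3], [0, 0, 0, 0, 0, 0.192, 0.3], [0, 0, 0, 0, 0, 0, 0.3], [0, 0, 0, 0, 0, 0, 0.3]]' | python3 drive.py; python3 plan.py st -1 56 9.5
```

```text
t: 29.82
eef_pos: [0.5183, 0.1374, 0.198]
tool_rot: [-0.138, 0.96, 0.033, 0.24]
force: [-0.5, 1.0, 0.5]
width: 0.301
finger_force: 0.0
t 29.825 rot [-0.003 -0.    -0.   ] shift after rot mm [ 0.3  1.2 34.9] world shift [ 15.1   5.7 -30.9] yzx [-0.    -0.    -0.003]
force [-0.46  1.01  0.49] w 0.30142801210549874
```

In the tool's units: 0.012 m is 0.192, 0.007 m is 0.112.

```bash
echo '[[-0.003, 0, 0, 0, 0.016, 0.192, 0.3], [0, 0, 0, 0, 0, 0.192, 0.3], [0, 0, 0, 0, 0, 0.112, 0.3], [0, 0, 0, 0, 0, 0.056, 0.3], [0, 0, 0, 0, 0, 0, 0.3], [0, 0, 0, 0, 0, 0, 0.3]]' | python3 drive.py; python3 plan.py st -1 56 9.5
```

```text
t: 30.58
eef_pos: [0.5334, 0.1436, 0.1674]
tool_rot: [-0.139, 0.96, 0.035, 0.239]
force: [-0.4, -0.1, 0.3]
width: 0.302
finger_force: 0.0
t 30.575 rot [ 0.001 -0.     0.001] shift after rot mm [ 0.3 -0.5  0.2] world shift [ 0.  -0.5 -0.3] yzx [ 0.001 -0.     0.001]
force [-0.4  -0.06  0.27] w 0.3018889768692827
```

In the tool's units: -0.04 m is -0.64, -0.03 m is -0.48.

```bash
echo '[[0, 0, 0, 0, 0, 0, 0.04], [0, 0, 0, 0, 0, 0, 0.04], [0, 0, 0, 0, 0, 0, 0.04], [0, 0, 0, 0, 0, 0, 0.04], [0, 0, 0, 0, 0, -0.192, 0.04], [0, 0, 0, 0, 0, -0.48, 0.04], [0, 0, 0, 0, 0, -0.64, 0.04], [0, 0, 0, 0, 0, -0.64, 0.04], [0, 0, 0, 0, 0, 0, 0.04]]' | python3 drive.py 20; python3 plan.py tr -1 88 40
```

```text
t: 31.7
eef_pos: [0.4777, 0.1273, 0.2782]
tool_rot: [-0.139, 0.96, 0.034, 0.242]
force: [0.6, -0.8, -1.0]
width: 0.078
finger_force: 20.0
t 31.7 rot [0.139 0.481 0.558] shift after rot mm [-223.5 -314.   155.2] world shift [ 127.  -363.9 -155.2] yzx [ 0.571  0.494 -0.002]
force [ 0.64 -0.82 -0.99] w 0.07837968029507089
```

```bash
echo '[[0.0175, 0.06, 0.07, 0, 0, 0, 0.04], [0.0175, 0.06, 0.07, 0, 0, 0, 0.04], [0.0175, 0.06, 0.07, 0, 0, 0, 0.04], [0.0175, 0.06, 0.07, 0, 0, 0, 0.04], [0.0175, 0.06, 0.07, 0, 0, 0, 0.04], [0.0175, 0.06, 0.07, 0, 0, 0, 0.04], [0.0175, 0.06, 0.07, 0, 0, 0, 0.04], [0.0175, 0.06, 0.07, 0, 0, 0, 0.04], [0, 0, 0, 0, 0, 0, 0.04]]' | python3 drive.py; python3 plan.py tr -1 88 40
```

```text
t: 32.83
eef_pos: [0.4794, 0.1261, 0.2738]
tool_rot: [0.131, 0.991, -0.001, 0.008]
force: [0.0, -0.8, 0.3]
width: 0.08
finger_force: 20.0
t 32.825 rot [0.    0.015 0.02 ] shift after rot mm [-221.6 -313.2  150.8] world shift [ 125.3 -362.6 -150.8] yzx [0.02  0.015 0.   ]
force [ 0.02 -0.78  0.31] w 0.08003006842763269
```

```bash
echo '[[0, 0.015, 0.02, -0.352, -0.496, 0, 0.04], [0, 0, 0, -0.352, -0.496, 0, 0.04], [0, 0, 0, -0.352, -0.496, 0, 0.04], [0, 0, 0, -0.352, -0.496, 0, 0.04], [0, 0, 0, -0.352, -0.496, 0, 0.04], [0, 0, 0, -0.352, -0.496, 0, 0.04], [0, 0, 0, -0.352, -0.496, 0, 0.04], [0, 0, 0, -0.352, -0.496, 0, 0.04], [0, 0, 0, -0.352, -0.496, 0, 0.04], [0, 0, 0, -0.352, -0.496, 0, 0.04]]' | python3 drive.py; echo '[[0, 0, 0, 0, -0.048, 0.48, 0.04], [0, 0, 0, 0, 0, 0.8, 0.04], [0, 0, 0, 0, 0, 0.64, 0.04], [0, 0, 0, 0, 0, 0, 0.04]]' | python3 drive.py; python3 plan.py tr -1 88 12
```

```text
t: 34.08
eef_pos: [0.6043, -0.2338, 0.2745]
tool_rot: [0.14, 0.99, -0.0, 0.001]
force: [0.1, -0.4, -0.5]
width: 0.08
finger_force: 20.0
t: 34.58
eef_pos: [0.602, -0.2348, 0.1521]
tool_rot: [0.14, 0.99, 0.0, -0.002]
force: [-0.7, 0.7, 0.6]
width: 0.078
finger_force: 20.0
t 34.575 rot [ 0.    -0.004  0.002] shift after rot mm [-3.1 -0.9 57.1] world shift [  2.7  -1.7 -57.1] yzx [ 0.002 -0.004  0.   ]
force [-0.72  0.65  0.63] w 0.07822510023380018
```

In the tool's units: 0.025 m is 0.4, 0.02 m is 0.32.

```bash
echo '[[0, -0.003, 0.002, -0.048, -0.016, 0.4, 0.04], [0, 0, 0, 0, 0, 0.32, 0.04], [0, 0, 0, 0, 0, 0.128, 0.04], [0, 0, 0, 0, 0, 0.048, 0.04], [0, 0, 0, 0, 0, 0.016, 0.04], [0, 0, 0, 0, 0, 0, 0.04], [0, 0, 0, 0, 0, 0, 0.04]]' | python3 drive.py; python3 plan.py tr -1 88 10.5
```

```text
t: 35.45
eef_pos: [0.6067, -0.2372, 0.0985]
tool_rot: [0.142, 0.99, -0.0, 0.003]
force: [0.2, 0.7, 0.0]
width: 0.079
finger_force: 20.0
t 35.45 rot [ 0.001  0.005 -0.002] shift after rot mm [2.1 0.1 5. ] world shift [-2.   0.7 -5. ] yzx [-0.002  0.005  0.001]
force [0.24 0.65 0.03] w 0.07929281257471285
```

In the tool's units: 0.003 m is 0.048, 0.0015 m is 0.024.

```bash
echo '[[0, 0.004, 0, 0, 0, 0.048, 0.04], [0, 0, 0, 0.024, 0, 0.024, 0.04], [0, 0, 0, 0.024, 0, 0, 0.04], [0, 0, 0, 0.024, 0, 0, 0.04], [0, 0, 0, 0.024, 0, 0, 0.04], [0, 0, 0, 0.024, 0, 0, 0.04], [0, 0, 0, 0.024, 0, 0, 0.04], [0, 0, 0, 0.024, 0, 0, 0.04], [0, 0, 0, 0.016, 0, 0, 0.04], [0, 0, 0, 0, 0, 0, 0.04]]' | python3 drive.py; python3 plan.py tr -1 74 10
```

```text
t: 36.7
eef_pos: [0.5955, -0.2339, 0.0936]
tool_rot: [0.142, 0.99, 0.0, 0.0]
force: [-0.5, -0.4, -0.7]
width: 0.081
finger_force: 20.0
t 36.7 rot [ 0.001  0.    -0.002] shift after rot mm [4.4 0.  0.6] world shift [-4.2  1.3 -0.6] yzx [-0.002  0.     0.001]
force [-0.46 -0.45 -0.67] w 0.0806187897232244
```

In the tool's units: 0.001 m is 0.016.

```bash
echo '[[0, 0, 0, 0.016, 0, 0, 0.04], [0, 0, 0, 0.016, 0, 0, 0.04], [0, 0, 0, 0.016, 0, 0, 0.04], [0, 0, 0, 0.016, 0, 0, 0.04]]' | python3 drive.py; python3 plan.py tr -1 74 10
```

```text
t: 37.2
eef_pos: [0.5916, -0.2328, 0.0936]
tool_rot: [0.142, 0.99, 0.0, 0.0]
force: [-0.3, -0.3, -0.7]
width: 0.08
finger_force: 20.0
t 37.2 rot [ 0.001  0.    -0.002] shift after rot mm [0.3 0.1 0.6] world shift [-0.3  0.2 -0.6] yzx [-0.002  0.     0.001]
force [-0.28 -0.33 -0.75] w 0.0797619744138156
```

In the tool's units: 0.001 m is 0.016.

```bash
echo '[[0, 0, 0, 0.016, 0, 0, 0.04], [0, 0, 0, 0.016, 0, 0, 0.04], [0, 0, 0, 0.016, 0, 0, 0.04]]' | python3 drive.py; python3 plan.py tr -1 74 10
```

```text
t: 37.58
eef_pos: [0.5893, -0.2321, 0.0938]
tool_rot: [0.142, 0.99, 0.0, 0.001]
force: [2.7, -0.8, -0.5]
width: 0.077
finger_force: 20.0
t 37.575 rot [ 0.001  0.002 -0.002] shift after rot mm [-2.   0.   0.8] world shift [ 1.9 -0.5 -0.8] yzx [-0.002  0.002  0.001]
force [ 2.71 -0.83 -0.5 ] w 0.07665725315954856
```

In the tool's units: 0.001 m is 0.016.

```bash
echo '[[0, 0, 0, 0.016, 0, 0, 0.04], [0, 0, 0, 0.016, 0, 0, 0.04], [0, 0, 0, 0.016, 0, 0, 0.04]]' | python3 drive.py; python3 plan.py tr -1 74 10
```

```text
t: 37.95
eef_pos: [0.5859, -0.2311, 0.0936]
tool_rot: [0.142, 0.99, 0.0, 0.0]
force: [2.6, -0.5, -0.0]
width: 0.081
finger_force: 20.0
t 37.95 rot [ 0.001  0.    -0.002] shift after rot mm [-5.6  0.   0.6] world shift [ 5.4 -1.6 -0.6] yzx [-0.002  0.     0.001]
force [ 2.64 -0.49 -0.05] w 0.08101498658087272
```

```bash
echo '[[0, 0, 0, 0.0112, 0, 0, 0.04], [0, 0, 0, 0.0112, 0, 0, 0.04]]' | python3 drive.py; python3 plan.py tr -1 74 10
```

```text
t: 38.2
eef_pos: [0.5851, -0.2308, 0.0937]
tool_rot: [0.142, 0.99, 0.0, 0.001]
force: [6.2, -2.0, -1.5]
width: 0.079
finger_force: 20.0
t 38.2 rot [ 0.001  0.002 -0.002] shift after rot mm [-6.4 -0.1  0.7] world shift [ 6.2 -1.8 -0.7] yzx [-0.002  0.002  0.001]
force [ 6.19 -2.04 -1.52] w 0.07876188551015562
```

```bash
echo '[[0, 0, 0, 0.008, 0, 0, 0.04], [0, 0, 0, 0.008, 0, 0, 0.04]]' | python3 drive.py; python3 plan.py tr -1 74 10
```

```text
t: 38.45
eef_pos: [0.5849, -0.2307, 0.094]
tool_rot: [0.142, 0.99, 0.0, 0.002]
force: [6.9, -2.5, -0.5]
width: 0.077
finger_force: 20.0
t 38.45 rot [ 0.001  0.003 -0.002] shift after rot mm [-6.6 -0.1  1. ] world shift [ 6.3 -1.9 -1. ] yzx [-0.002  0.003  0.001]
force [ 6.9  -2.47 -0.52] w 0.07699788622455352
```

In the tool's units: -0.06 m is -0.96, -0.04 m is -0.64.

```bash
echo '[[0, 0, 0, -0.016, 0, 0.008, 0.04], [0, 0, 0, 0, 0, 0, 0.2], [0, 0, 0, 0, 0, 0, 0.2], [0, 0, 0, 0, 0, 0, 0.2], [0, 0, 0, 0, 0, -0.32, 0.2], [0, 0, 0, 0, 0, -0.64, 0.2], [0, 0, 0, 0, 0, -0.96, 0.3], [0, 0, 0, 0, 0, -0.96, 0.3], [0, 0, 0, 0, 0, -0.32, 0.3], [0, 0, 0, 0, 0.48, 0, 0.3]]' | python3 drive.py; python3 - <<'E'
from rig import arm
import cv2,numpy as np
f=lambda im,x,y,w,h,k:cv2.resize(im[y:y+h,x:x+w],None,fx=k,fy=k,interpolation=cv2.INTER_CUBIC)
b=arm.get_image("scene")["image"][:,:,::-1]
cv2.imwrite("pics/g4.png",np.vstack([f(b,350,190,130,80,5),f(b,220,170,260,80,2.5)]))
E
```

```text
t: 39.7
eef_pos: [0.5925, -0.2043, 0.2954]
tool_rot: [0.144, 0.99, -0.001, 0.001]
force: [1.0, 0.2, -0.8]
width: 0.297
finger_force: 0.0
```

View pics/g4.png

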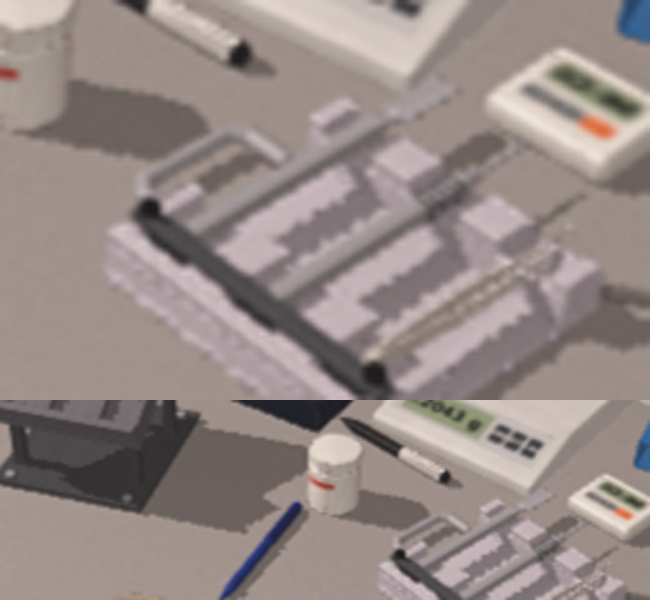

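All three lie flat in their lanes, in order from the handle: spatula butt near (200,225), probe near (285,290), tweezers near (370,355). All three butts are at the bar, and the jar and pen have not moved.

```bash
python3 -c "
from rig import arm
print(arm.job_done())"
```

```text
the job is handed in; nothing more can be done
None
```

The spatula, probe and tweezers lie flat in tray lanes 1, 2 and 3, each pushed to its shoe's hard stop at about 7–9 N; the job was handed in at about 40 s of the 69 s, with no verdict shown, and the jar and pen look unmoved (I did not check the mortar in the last picture).

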